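# Slide the record weight home through the gap in the plywood tier

### The arm

A 6-joint arm with a two-finger parallel gripper is mounted at the origin on the work surface. World frame = base frame: x ahead of the robot, y to its left, z up, the work surface at z = 0. Lengths are in m, angles in rad, forces in N, time in s.
With the tool pointing down it reaches from about 0.375 to 0.9 m from the base axis. Payload 3.1 kg.
Tool frame: the origin (TCP) lies where the fingers leave the gripper's body, on its centre line; the fingertips stand 73 mm ahead of it and the grasp point (between the pads) lies 54 mm ahead of it; z points along the fingers, y is the line along which they close (so a half turn about z gives the same grasp; the last joint's range is limited). The gripper opens to 85 mm and grips with 20 to 120 N. Pads are 22 mm wide; open, the fingers measure 114 mm over their backs; the gripper's body (76 mm by 85 mm) begins 54 mm behind the grasp point. The pads swing forward as they close: fully open they stand 13 mm farther back than shut.
Start: joints at [-1.444, 0.527, 1.433, -0, 1.181, -0.178], TCP at [0.188, -0.596, 0.304] pointing down, gripper open.
Joint ranges: [-3.08, 3.08], [-0.75, 2.2], [0.22, 2.44], [-1.43, 4.57], [0, 2.65], [-2.85, 2.85]. Speed limits (rad/s): [2.79, 2.79, 3.14, 3.14, 3.14, 3.14].

### API

Orientations are given as a unit quaternion [x, y, z, w].
In Python, from station import manip gives the robot as it stands.
- The arm moves only by the shell command python3 -m crank 'ROWS' [FORCE]. ROWS is JSON, a list of rows, each an object with "dp": the shift along the tool's x, y, z normalised to -1 to 1, where 1 is 50 cm, a list of three; "delta_rot": the turn, a rotation vector about the tool's x, y, z normalised to -1 to 1, where 1 is 2 pi rad, a list of three; "fingers": the opening, from -1 (shut) to 1 (fully open). A call has 1 to 12 rows; each row shifts and turns the commanded pose from where the row before left it, along the tool's axes as they then stand; what a row does not reach is not made up. A row lasts 1/12 s, in which the tool goes at most 41.7 mm and 7.16 degrees, less where a joint would pass 70% of its speed; a pose out of reach is approached as far as the arm can. A call with a number of a shift or a turn outside -1 to 1 is refused whole. A call with a gripper value outside its range is refused whole. The fingers move at their own pace and stop on an object; FORCE is the grip in N (left out, the last holds). Time passes only in rows, so rows that do not move let the fingers close. It gives the time, the measured TCP pose, the force, the opening and the grip force at its end, in the units of the state.
- manip.sense(): the state, without advancing time (a new reading comes with each control period).
- manip.snapshot(name): name is "scene" or "top" or "wrist"; returns (picture, depth): 480x640x3 uint8, red, green, blue; 480x640 float32, m along the optical axis (not along the pixel's ray), 0 where there is no reading.
- manip.camera_model(name): a dict with "fx", "fy", "cx", "cy" (pixels), "k1" (the pictures are not rectified: a ray, as slopes to the right and down, at radius r is drawn at 1 + k1 r^2 times it, then the intrinsics apply), "origin" and "attitude" of the camera in the world. Camera axes: x right, y up, looking along -z (the intrinsics and any distortion apply to the point x, -y, -z); pixel columns grow to the right and rows downward; lengths in m; the calibration is good to about 2 mm. A picture is of the moment at which its call begins: read the wrist's pose just before it. camera_model takes no time and is no camera call; for the wrist camera it gives the pose at the moment of the call.
- manip.sign_off(): hands the job in; it is judged then, once.
The state is a dict: "t": time; "q": joint angles; "qd": joint speeds; "tau": joint torques, N m; "tcp_pos": TCP position; "tool_rot": TCP orientation; "force": force on the tool from outside, world axes, zero at the start; "ft_torque": the same for the moment, N m; "finger_gap": opening from 0.0 (shut) to 1.0 (fully open); "gripper_force": force on a finger pad.
Only numpy, scipy, OpenCV 4.12 (cv2) and the standard library are available. Lean on these libraries where they do the work, as an engineer would, in place of code of your own. Each camera call takes 0.05 s, during which the arm holds its last target. There are 200 camera calls.

### The job

Put the record weight away: push it along the plywood deck, through the narrow gap in the front rail of the upper tier, until it rests fully home against the back rail, straight behind the gap. Slide it steadily with the fingers, never lifting, tipping or flicking it, and leave the other small things where they are.

Things in the scene. Friction and masses are not known exactly. Their poses are not given: they have to be found in the camera images.
- tiers: Two stacked birch plywood tiers, fixed. Lower: a deck 300 (x) by 390 (y, -222 to +168) mm, top at z 18 mm. Upper: an open-topped frame of rails, tops at z 48 mm, on the deck's +y end. Origin: sideboard top (z 0), on the gap's centre line. +y: the way in through the gap to the back rail (to the robot's left, turned up to 0.3 rad either way); x across the gap.
- gap (a point): Middle of the gap in the upper tier's front rail, at deck height; in the tiers' frame x 0, y 41, z 18 mm, axes as theirs. The gap is 78 mm wide (x -39 to +39), the rail 18 mm thick (y 32 to 50) and 30 mm high. Side rails' inner faces at x -132 and +132 mm.
- home (a point): Where the middle of the weight's underside lies when it rests against the back rail straight behind the gap; in the tiers' frame x 0, y 114, z 18 mm, axes as theirs. The back rail is unbroken, 30 mm high, its inner face at y 150 mm.
- weight: Record weight: loose, stainless steel, a round disc 72 mm across and 26 mm high with a knob 26 mm across on top (42 mm high in all), 0.3 to 0.65 kg; the gap leaves it 3 mm each side. It stands on the deck in front of the gap, its centre up to 40 mm to either side of the gap's centre line. Origin: centre of its underside; z up.
- adapter: Red plastic 45 adapter, a flat ring 38 mm across and 10 mm high, loose inside the upper frame, to one side of the way in. Origin: centre of its underside. Leave it alone.
- level: Small aluminium spirit level, a bar 70 (y) by 18 (x) by 20 mm high, loose inside the upper frame, on the other side of the way in. Origin: centre of its underside. Leave it alone.
- scraper: Black hard silicone mat scraper, 103 mm long (y), 34 mm wide, 12 mm high, lying on the deck along its robot-side edge. Origin: underside, near the middle. Leave it alone.
- cup: White ceramic espresso cup with a handle, 60 mm across and 58 mm high, on the sideboard beyond the tiers. Origin: centre of its underside. Leave it alone.
- bottle: Small amber bottle, 36 mm across and 75 mm high, on the sideboard beyond the tiers. Origin: centre of its underside. Leave it alone.
- brush: Wooden record brush, 90 by 35 by 24 mm high, on the sideboard behind the back rail (+y end of the tiers). Origin: centre of its underside. Leave it alone.
There are look-alikes about, which are no part of the job. Leave any pink or purple look-alike of the weight alone.

How it is judged:
By the outcome, as a careful person would: the job done as asked, in the order asked, and still so for the second after the job is handed in, with the robot touching nothing.
It also fails if it takes over 48 s, if anything falls off the work surface, if the arm or the gripper's body presses on something with over 40 N, if the wrist force passes 120 N, or if a joint passes its speed limit or range.

## Working session

There is one attempt and no reset: what is moved stays moved. The work goes in short steps, Python scripts to look and compute and a shell command to move; the robot and the scene stay as the last step left them, time stands still between calls to the robot, and variables do not carry over. Pictures are saved under pics/ and viewed, at most 10 in all, crops included, and the job is handed in when it is done.

```bash
mkdir -p pics; cat > h.py <<'E'
import numpy as np,cv2,json
from station import manip
from scipy.spatial.transform import Rotation as R
def snap(n,f):
    m=manip.camera_model(n); p,d=manip.snapshot(n); cv2.imwrite('pics/'+f+'.png',p[:,:,::-1]); np.savez('pics/'+f,p=p,d=d,m=json.dumps(m,default=lambda a:np.asarray(a).tolist())); return p,d,m
def load(f):
    z=np.load('pics/'+f+'.npz'); return z['p'],z['d'],json.loads(str(z['m']))
def pts(d,m):
    v,u=np.mgrid[0:480,0:640]; K=np.array([[m['fx'],0,m['cx']],[0,m['fy'],m['cy']],[0,0,1.]])
    q=cv2.undistortPoints(np.stack([u.ravel(),v.ravel()],1).astype(float)[:,None],K,np.array([m['k1'],0,0,0.])).reshape(480,640,2)
    c=np.stack([q[...,0]*d,-q[...,1]*d,-d],-1)
    a=np.array(m['attitude'],float); r=a if a.shape==(3,3) else R.from_quat(a).as_matrix()
    w=c@r.T+np.array(m['origin']); w[d<=0]=np.nan; return w
E
python3 - <<'E'
from h import *
s=manip.sense();print({k:np.round(s[k],4).tolist() for k in s})
for n in('top','scene'):
    p,d,m=snap(n,n+'0');print({k:np.round(v,4).tolist() for k,v in m.items()},(d>0).mean())
E
```

```text
{'t': 0.0, 'q': [-1.4445, 0.5285, 1.4339, 0.0, 1.1814, -0.1785], 'qd': [0.0012, 0.0007, -0.0014, 0.0016, 0.0002, -0.001], 'tau': [0.0004, -44.2354, -17.8026, -0.0001, 0.0084, -0.0], 'tcp_pos': [0.1875, -0.5956, 0.3029], 'tool_rot': [0.9884, 0.1518, 0.0, -0.0011], 'force': [0.0123, 0.1757, 0.7692], 'ft_torque': [0.02, 0.0575, -0.0147], 'gripper_force': 0.0, 'finger_gap': 0.9989}
{'fx': 546.7286, 'fy': 546.7286, 'cx': 329.0983, 'cy': 245.4467, 'k1': -0.0206, 'origin': [0.5247, 0.0129, 0.9891], 'attitude': [-0.0316, 0.0426, 0.714, -0.6982]} 0.9960319010416666
{'fx': 594.6715, 'fy': 594.6715, 'cx': 317.0514, 'cy': 244.8187, 'k1': -0.0122, 'origin': [1.2783, -0.024, 0.7397], 'attitude': [0.2716, 0.2552, 0.6388, 0.6731]} 0.9961002604166667
```

View pics/top0.png

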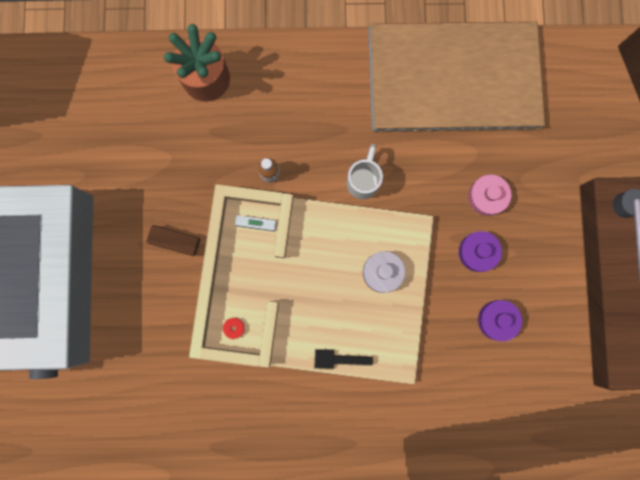

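View pics/scene0.png

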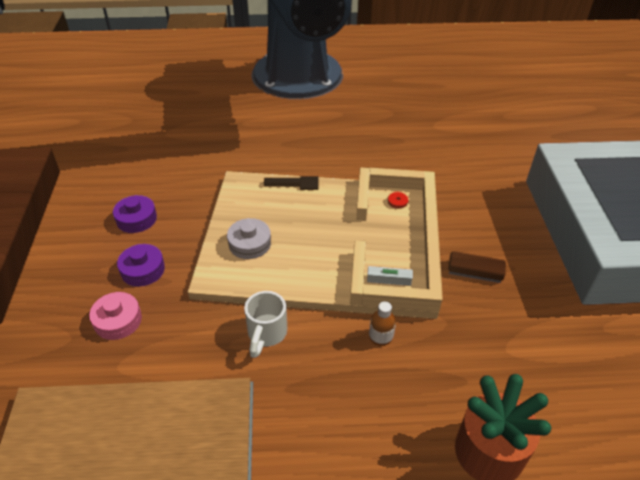

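In the top picture, four things look like the weight: pink (490,195), purple (481,252), purple (501,321), and grey steel (385,271). Only the grey one stands on the deck and isn't an excluded colour, so I take it as the weight. The gap is at about (275,279), with the adapter at (233,328) and the level at (256,223). Next I'll confirm it in a crop and measure.

```bash
cat > meas.py <<'E'
from h import *
from scipy.optimize import least_squares
def tiers(f):
    p,d,m=load(f);w=pts(d,m);z=w[...,2]
    v,u=np.mgrid[0:480,0:640]
    box=(u>180)&(u<445)&(v>175)&(v<395)
    deck=box&(abs(z-.018)<.006)
    return p,w,z,box,deck
if __name__=='__main__':
    p,w,z,box,deck=tiers('top0')
    cv2.imwrite('pics/crop.png',cv2.resize(p[170:400,180:540,::-1],None,fx=2.2,fy=2.2,interpolation=cv2.INTER_CUBIC))
    hsv=cv2.cvtColor(p,cv2.COLOR_RGB2HSV)
    print('sideboard z',np.nanmedian(z[400:470,250:400]),'deck z',np.nanmedian(z[deck]))
    rail=box&(abs(z-.048)<.008)&(hsv[...,1]>60)&(hsv[...,0]<30)
    n,l,st,c=cv2.connectedComponentsWithStats(rail.astype('uint8'))
    for i in range(1,n):
        if st[i,4]>60: print('rail',st[i],w[l==i][:,:2].mean(0))
    # deck+rail outline rectangle
    al=box&(z>.010)&(hsv[...,0]<30)&(hsv[...,1]>60)
    al=cv2.morphologyEx(al.astype('uint8'),cv2.MORPH_OPEN,np.ones((5,5)))
    n,l,st,c=cv2.connectedComponentsWithStats(al);k=1+np.argmax(st[1:,4])
    r=cv2.minAreaRect(w[l==k][:,:2].astype('float32'));print('outline',r,cv2.boxPoints(r).tolist())
    wt=np.zeros_like(box);wt[240:300,355:415]=1
    for lo,hi in((.038,.05),(.054,.066)):
        q=w[wt&(z>lo)&(z<hi)];print('weight',lo,len(q),cv2.minEnclosingCircle(q[:,:2].astype('float32')),np.median(q[:,2]),q.mean(0))
E
python3 meas.py
```

```text
sideboard z -0.00016303460172739648 deck z 0.01805434248820903
rail [ 189  185  104  183 4652] [0.57494435 0.15607261]
outline ((0.5582014322280884, 0.02325454354286194), (0.3912944793701172, 0.3011035919189453), 81.35004425048828) [[0.37993723154067993, -0.14752474427223206], [0.6776159405708313, -0.19280993938446045], [0.7364656329154968, 0.19403383135795593], [0.43878692388534546, 0.23931902647018433]]
weight 0.038 1149 ((0.5768716335296631, -0.09766063094139099), 0.036117155104875565) 0.04390287706779972 [ 0.5766164  -0.09693667  0.04384302]
weight 0.054 181 ((0.5768496990203857, -0.0972091555595398), 0.013005224987864494) 0.06004400651629482 [ 0.57673073 -0.09699942  0.05996189]
```

View pics/crop.png

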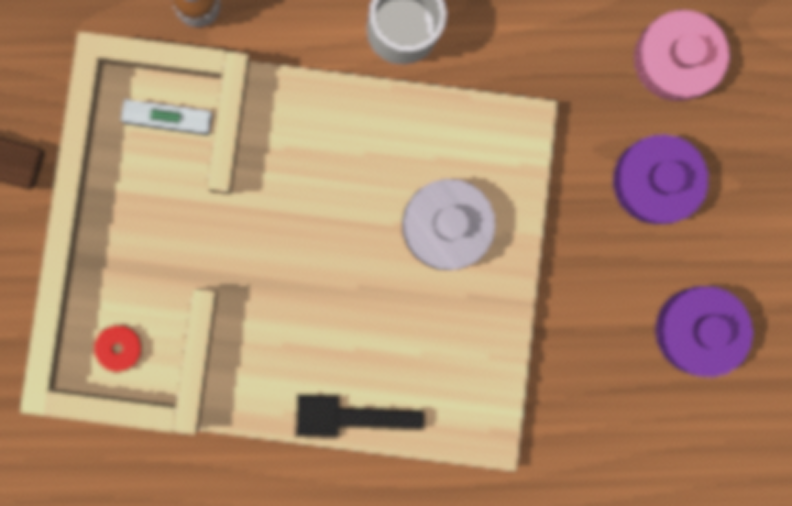

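The crop shows the grey steel weight at crop pixel (450,224), alone on the deck and in front of the gap. That confirms it. Next I check the gap's edges in the fitted frame and the heights along the approach.

```bash
cat >> h.py <<'E'
YD=np.array([.1504,.9886]);XD=np.array([.9886,-.1504]);O=np.array([.5623,.0500])
def tt(w): q=np.asarray(w)[...,:2]-O; return np.stack([q@XD,q@YD],-1)*1000
def tw(x,y): return O+(x*XD+y*YD)/1000
E
python3 - <<'E'
from h import *
p,d,m=load('top0');w=pts(d,m);z=w[...,2];t=tt(w)
r=abs(z-.048)<.004
fr=r&(t[...,1]>36)&(t[...,1]<46)
print('gap x',np.sort(t[fr&(t[...,0]<0)][:,0])[-6:],np.sort(t[fr&(t[...,0]>0)][:,0])[:6])
for a,b in((60,120),(-120,-60)):
    k=r&(t[...,0]>a)&(t[...,0]<b)&(t[...,1]<60)&(t[...,1]>20);print('front rail y',np.percentile(t[k][:,1],[1,99]))
    k=r&(t[...,0]>a)&(t[...,0]<b)&(t[...,1]>130);print('back rail y',np.percentile(t[k][:,1],[1,99]))
print('max z region',np.nanmax(np.where((w[...,1]<-.2)&(w[...,1]>-.65),z,np.nan)), np.nanmax(z[180:400,420:570]))
print('weight',tt([.5768,-.0974]))
p,d,m=load('scene0');w=pts(d,m);z=w[...,2];wt=np.zeros_like(z,bool);wt[200:270,215:285]=1
t=tt(w);q=t[wt&(abs(z-.060)<.004)];print('scene knob',q.mean(0),len(q))
fr=(abs(z-.048)<.004)&(t[...,1]>36)&(t[...,1]<46);print('scene gap',np.sort(t[fr&(t[...,0]<0)][:,0])[-6:],np.sort(t[fr&(t[...,0]>0)][:,0])[:6])
E
```

```text
gap x [-40.50527779 -40.27151912 -40.07880681 -39.84698844 -39.64050185
 -39.0310489 ] [39.27022637 39.30038442 39.52332023 39.87994659 40.04906035 40.46110899]
front rail y [31.65034784 49.30055657]
back rail y [149.48124907 389.79042366]
front rail y [31.83213684 49.53300563]
back rail y [149.66860619 365.13042583]
max z region 0.12410153695899906 0.046480159568281554
weight [  36.50366 -143.53884]
scene knob [  39.94315221 -142.40046473] 155
scene gap [-37.32161826 -37.10763166 -36.56654667 -36.54428899 -36.45047977
 -36.32313755] [40.64145989 41.15530913 41.21259758 41.77608255 41.91937678 42.79107656]
```

```bash
python3 -m crank '[{"dp":[0,0,0],"delta_rot":[0,0,-0.0197],"fingers":-0.1},{"dp":[0,0,0],"delta_rot":[0,0,-0.0197],"fingers":-0.1},{"dp":[0,0,0],"delta_rot":[0,0,-0.0197],"fingers":-0.1},{"dp":[0,0,0],"delta_rot":[0,0,-0.0197],"fingers":-0.1},{"dp":[0,0,0],"delta_rot":[0,0,-0.0197],"fingers":-0.1},{"dp":[0,0,0],"delta_rot":[0,0,-0.0197],"fingers":-0.1},{"dp":[0,0,0],"delta_rot":[0,0,-0.0197],"fingers":-0.1},{"dp":[0,0,0],"delta_rot":[0,0,-0.0197],"fingers":-0.1},{"dp":[0,0,0],"delta_rot":[0,0,-0.0197],"fingers":-0.1}]'
```

```text
t: 0.85
tcp_pos: [0.1876, -0.5958, 0.3033]
tool_rot: [0.757, 0.654, 0.0, -0.001]
force: [-0.1, 0.1, 0.2]
finger_gap: 0.451
gripper_force: 0.0
```

```bash
python3 -m crank '[{"dp":[0.05,0.031,0],"delta_rot":[0,0,0],"fingers":-0.1},{"dp":[0.05,0.031,0],"delta_rot":[0,0,0],"fingers":-0.1},{"dp":[0.05,0.031,0],"delta_rot":[0,0,0],"fingers":-0.1},{"dp":[0.05,0.031,0],"delta_rot":[0,0,0],"fingers":-0.1},{"dp":[0.05,0.031,0],"delta_rot":[0,0,0],"fingers":-0.1},{"dp":[0.05,0.031,0],"delta_rot":[0,0,0],"fingers":-0.1},{"dp":[0.05,0.031,0],"delta_rot":[0,0,0],"fingers":-0.1},{"dp":[0.05,0.031,0],"delta_rot":[0,0,0],"fingers":-0.1},{"dp":[0.05,0.031,0],"delta_rot":[0,0,0],"fingers":-0.1},{"dp":[0.05,0.031,0],"delta_rot":[0,0,0],"fingers":-0.1},{"dp":[0.05,0.031,0],"delta_rot":[0,0,0],"fingers":-0.1},{"dp":[0.05,0.031,0],"delta_rot":[0,0,0],"fingers":-0.1}]'
python3 -m crank '[{"dp":[0.05,0.031,0],"delta_rot":[0,0,0],"fingers":-0.1},{"dp":[0.05,0.031,0],"delta_rot":[0,0,0],"fingers":-0.1},{"dp":[0.05,0.031,0],"delta_rot":[0,0,0],"fingers":-0.1},{"dp":[0.05,0.031,0],"delta_rot":[0,0,0],"fingers":-0.1},{"dp":[0.05,0.031,0],"delta_rot":[0,0,0],"fingers":-0.1},{"dp":[0.05,0.031,0],"delta_rot":[0,0,0],"fingers":-0.1},{"dp":[0.05,0.031,0],"delta_rot":[0,0,0],"fingers":-0.1},{"dp":[0.02,0.015,0],"delta_rot":[0,0,0],"fingers":-0.1},{"dp":[0,0,0],"delta_rot":[0,0,0],"fingers":-0.1},{"dp":[0,0,0],"delta_rot":[0,0,0],"fingers":-0.1}]'
cat > st.py <<'E'
from h import *
s=manip.sense();r=R.from_quat(s['tool_rot']).as_matrix();print('t',s['t'],'tier',tt(s['tcp_pos']).round(1),'z',round(s['tcp_pos'][2],4),'toolx in tier',np.degrees(np.arctan2(-r[:2,0]@XD,r[:2,0]@YD)).round(2),'tilt',r[:,2].round(4),'F tier',np.round([s['force'][:2]@XD,s['force'][:2]@YD,s['force'][2]],1),'gap',s['finger_gap'])
E
python3 st.py; python3 -c "
from h import *
snap('wrist','w1')"
```

```text
t: 1.85
tcp_pos: [0.4175, -0.3264, 0.3036]
tool_rot: [0.759, 0.651, 0.0, -0.0]
force: [-0.0, 0.5, 0.2]
finger_gap: 0.448
gripper_force: 0.0
t: 2.68
tcp_pos: [0.5592, -0.1624, 0.3035]
tool_rot: [0.758, 0.652, -0.001, -0.0]
force: [-0.0, -1.0, -0.3]
finger_gap: 0.45
gripper_force: 0.0
t 2.6833 tier [  28.9 -210.4] z 0.3035 toolx in tier 0.03 tilt [-1.4e-03 -3.0e-04 -1.0e+00] F tier [ 0.1 -1.  -0.3] gap 0.44989068662478265
```

View pics/w1.png

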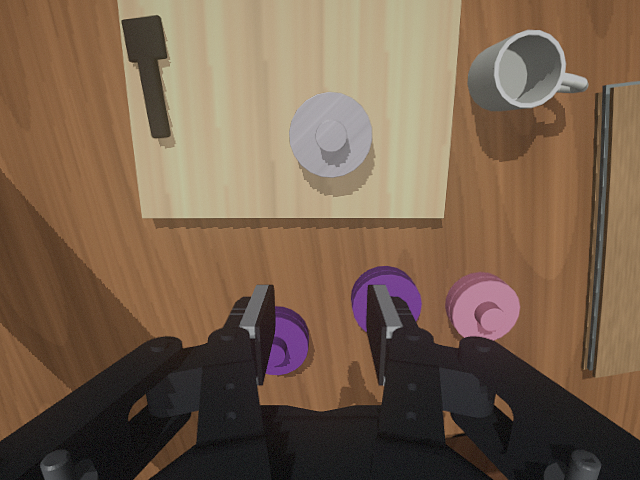

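The wrist picture shows the pads at (260,330) and (385,330), and the weight ahead at (331,135). The purple look-alikes are below and off the deck. I'll measure where the fingertips really are.

```bash
python3 - <<'E'
from h import *
p,d,m=load('w1');w=pts(d,m);s=manip.sense()
r=R.from_quat(s['tool_rot']).as_matrix();l=(w-np.array(s['tcp_pos']))@r*1000
for sg in(-1,1):
    k=(l[...,2]>30)&(l[...,2]<90)&(np.sign(l[...,1])==sg);q=l[k]
    for a in range(0,90,10):
        b=l[(l[...,2]>a)&(l[...,2]<=a+10)&(np.sign(l[...,1])==sg)]
        if len(b)>10: print(sg,a,len(b),'x',np.percentile(b[:,0],[1,99]).round(1),'|y|',np.percentile(abs(b[:,1]),[1,99]).round(1),'zmax',b[:,2].max().round(1))
z=w[...,2];k=np.zeros_like(z,bool);k[80:190,280:385]=1
print('knob',tt(w[k&(abs(z-.06)<.004)]).mean(0),'disc z',np.median(z[k&(abs(z-.044)<.004)]))
E
```

```text
-1 0 4053 x [-10.2  19.1] |y| [11.2 56.8] zmax 10.0
-1 10 5385 x [-9.8 14.9] |y| [19.6 53. ] zmax 20.0
-1 20 1641 x [ 5.5 15.6] |y| [20.  50.2] zmax 30.0
-1 30 919 x [-9.1 14. ] |y| [18.7 31.3] zmax 40.0
-1 40 697 x [-8.9 13.1] |y| [18.7 32.3] zmax 50.0
-1 50 607 x [-8.5 13. ] |y| [18.7 32.4] zmax 60.0
-1 60 373 x [-9.2 12.9] |y| [18.7 31.5] zmax 69.9
-1 70 21 x [-6.8 10.9] |y| [18.7 19.1] zmax 72.4
1 0 4056 x [-10.1  19.2] |y| [12.3 57.5] zmax 10.0
1 10 5387 x [-9.7 14.9] |y| [20.3 53.7] zmax 20.0
1 20 1681 x [ 4.9 15.6] |y| [20.5 51. ] zmax 30.0
1 30 895 x [-8.9 14.1] |y| [19.3 35.3] zmax 39.9
1 40 687 x [-8.9 13.1] |y| [19.3 32.8] zmax 50.0
1 50 586 x [-8.5 13.1] |y| [19.5 32.8] zmax 60.0
1 60 369 x [-8.6 13.2] |y| [19.6 32. ] zmax 70.0
1 70 26 x [-6.  11.2] |y| [19.6 19.9] zmax 72.7
knob [  37.20620804 -142.50915602] disc z 0.043613511102762514
```

```bash
python3 -m crank '[{"dp":[0.031,0.016,0],"delta_rot":[0,0,0],"fingers":-0.1},{"dp":[0,0,0.05],"delta_rot":[0,0,0],"fingers":-0.1},{"dp":[0,0,0.07],"delta_rot":[0,0,0],"fingers":-0.1},{"dp":[0,0,0.07],"delta_rot":[0,0,0],"fingers":-0.1},{"dp":[0,0,0.07],"delta_rot":[0,0,0],"fingers":-0.1},{"dp":[0,0,0.06],"delta_rot":[0,0,0],"fingers":-0.1},{"dp":[0,0,0.04],"delta_rot":[0,0,0],"fingers":-0.1},{"dp":[0,0,0.03],"delta_rot":[0,0,0],"fingers":-0.1},{"dp":[0,0,0],"delta_rot":[0,0,0],"fingers":-0.1},{"dp":[0,0,0],"delta_rot":[0,0,0],"fingers":-0.1}]'; python3 st.py
```

```text
t: 3.57
tcp_pos: [0.5687, -0.1497, 0.1083]
tool_rot: [0.759, 0.651, -0.001, -0.001]
force: [0.1, -0.2, 0.7]
finger_gap: 0.453
gripper_force: 0.0
t 3.5667 tier [  36.4 -196.4] z 0.1083 toolx in tier -0.17 tilt [-2.2e-03  7.0e-04 -1.0e+00] F tier [ 0.1 -0.2  0.7] gap 0.45257142002922235
```

```bash
python3 -m crank '[{"dp":[0,0.001,0.012],"delta_rot":[0,0,0],"fingers":-0.1},{"dp":[0,0,0.012],"delta_rot":[0,0,0],"fingers":-0.1},{"dp":[0,0,0],"delta_rot":[0,0,0],"fingers":-0.1},{"dp":[0.006,0,0],"delta_rot":[0,0,0],"fingers":-0.1},{"dp":[0.006,0,0],"delta_rot":[0,0,0],"fingers":-0.1},{"dp":[0.004,0,0],"delta_rot":[0,0,0],"fingers":-0.1},{"dp":[0.004,0,0],"delta_rot":[0,0,0],"fingers":-0.1},{"dp":[0.004,0,0],"delta_rot":[0,0,0],"fingers":-0.1},{"dp":[0.004,0,0],"delta_rot":[0,0,0],"fingers":-0.1},{"dp":[0.004,0,0],"delta_rot":[0,0,0],"fingers":-0.1}]'; python3 st.py
```

```text
t: 4.4
tcp_pos: [0.573, -0.133, 0.0972]
tool_rot: [0.759, 0.651, -0.0, 0.001]
force: [-0.4, -3.9, 1.8]
finger_gap: 0.451
gripper_force: 1.6
t 4.4 tier [  38.1 -179.3] z 0.0972 toolx in tier -0.04 tilt [ 9.0e-04 -1.1e-03 -1.0e+00] F tier [ 0.2 -4.   1.8] gap 0.4507262907617307
```

```bash
python3 -m crank '[{"dp":[0.008,-0.002,0],"delta_rot":[0,0,0],"fingers":-0.1},{"dp":[0.0088,-0.0032,0],"delta_rot":[0,0,0],"fingers":-0.1},{"dp":[0.0088,-0.0032,0],"delta_rot":[0,0,0],"fingers":-0.1},{"dp":[0.0088,-0.0032,0],"delta_rot":[0,0,0],"fingers":-0.1},{"dp":[0.0088,-0.0032,0],"delta_rot":[0,0,0],"fingers":-0.1},{"dp":[0.0088,-0.0032,0],"delta_rot":[0,0,0],"fingers":-0.1},{"dp":[0.0088,-0.0032,0],"delta_rot":[0,0,0],"fingers":-0.1},{"dp":[0.0088,-0.0032,0],"delta_rot":[0,0,0],"fingers":-0.1},{"dp":[0.0088,-0.0032,0],"delta_rot":[0,0,0],"fingers":-0.1},{"dp":[0.0088,-0.0032,0],"delta_rot":[0,0,0],"fingers":-0.1},{"dp":[0.006,-0.002,0],"delta_rot":[0,0,0],"fingers":-0.1},{"dp":[0.004,-0.001,0],"delta_rot":[0,0,0],"fingers":-0.1}]'; python3 st.py
cat > wk.py <<'E'
from h import *
import sys
s=manip.sense();tc=tt(s['tcp_pos'])
for n in('wrist','top','scene'):
    p,d,m=snap(n,n+sys.argv[1]);w=pts(d,m);z=w[...,2];t=tt(w);hsv=cv2.cvtColor(p,cv2.COLOR_RGB2HSV)
    near=(abs(t[...,0]-tc[0])<60)&(abs(t[...,1]-tc[1]-42)<50)&(hsv[...,1]<45)
    for nm,zz in(('knob',.060),('disc',.044)):
        q=t[near&(abs(z-zz)<.003)]
        if len(q)>20:
            c,r=cv2.minEnclosingCircle(q.astype('float32'));print(n,nm,len(q),'mean',q.mean(0).round(1),'circ',np.round(c,1),round(r,1))
    fr=(abs(z-.048)<.004)&(t[...,1]>36)&(t[...,1]<46)
    a=t[fr&(t[...,0]<-30)&(t[...,0]>-100)][:,0];b=t[fr&(t[...,0]>30)&(t[...,0]<100)][:,0]
    if len(a) and len(b): print(n,'gap',a.max().round(1),b.min().round(1))
E
python3 wk.py 2
```

```text
t: 5.4
tcp_pos: [0.5633, -0.0816, 0.097]
tool_rot: [0.759, 0.652, -0.0, 0.0]
force: [0.7, -4.4, 3.2]
finger_gap: 0.449
gripper_force: 2.5
t 5.4 tier [  20.8 -130. ] z 0.097 toolx in tier -0.03 tilt [ 0.e+00 -2.e-04 -1.e+00] F tier [ 1.3 -4.2  3.2] gap 0.4488699517963588
wrist knob 6315 mean [ 21.1 -91.3] circ [  20.7 -110. ] 35.0
wrist disc 27879 mean [ 20.9 -85.6] circ [ 20.5 -97.1] 44.8
top disc 361 mean [ 20.1 -67.4] circ [ 20.1 -88.1] 35.4
top gap -39.0 39.3
scene knob 149 mean [ 23.6 -88.4] circ [ 31.  -98.5] 25.9
scene disc 778 mean [ 28.9 -87.5] circ [ 26. -92.] 39.0
scene gap -35.4 39.8
```

```bash
python3 -m crank '[{"dp":[0.009,-0.003,0],"delta_rot":[0,0,0],"fingers":-0.1},{"dp":[0.01,-0.0038,0],"delta_rot":[0,0,0],"fingers":-0.1},{"dp":[0.01,-0.0038,0],"delta_rot":[0,0,0],"fingers":-0.1},{"dp":[0.01,-0.0038,0],"delta_rot":[0,0,0],"fingers":-0.1},{"dp":[0.01,-0.0038,0],"delta_rot":[0,0,0],"fingers":-0.1},{"dp":[0.01,-0.0038,0],"delta_rot":[0,0,0],"fingers":-0.1},{"dp":[0.01,-0.0038,0],"delta_rot":[0,0,0],"fingers":-0.1},{"dp":[0.01,-0.0038,0],"delta_rot":[0,0,0],"fingers":-0.1},{"dp":[0.01,-0.0038,0],"delta_rot":[0,0,0],"fingers":-0.1},{"dp":[0.01,-0.0038,0],"delta_rot":[0,0,0],"fingers":-0.1},{"dp":[0.008,-0.003,0],"delta_rot":[0,0,0],"fingers":-0.1},{"dp":[0.005,-0.001,0],"delta_rot":[0,0,0],"fingers":-0.1}]'; python3 st.py;python3 wk.py 3
```

```text
t: 6.55
tcp_pos: [0.5509, -0.0228, 0.0968]
tool_rot: [0.759, 0.652, -0.0, -0.0]
force: [0.2, -4.2, 2.6]
finger_gap: 0.451
gripper_force: 2.0
t 6.55 tier [ -0.3 -73.7] z 0.0968 toolx in tier -0.03 tilt [-1.e-03  2.e-04 -1.e+00] F tier [ 0.8 -4.1  2.6] gap 0.45060259360850297
wrist knob 6376 mean [ -0.1 -35.2] circ [ -0.2 -53.5] 34.8
wrist disc 27935 mean [ -0.2 -29.2] circ [ -3.6 -39.8] 44.7
wrist gap -75.5 74.9
top disc 22 mean [ -9.9 -28.1] circ [ -0.8 -28.4] 34.5
top gap -39.0 39.2
scene knob 138 mean [  2.1 -31.5] circ [  2.1 -31.6] 14.2
scene disc 745 mean [  7.5 -31.2] circ [  4.2 -35.3] 39.0
scene gap -34.8 40.8
```

View pics/wrist3.png

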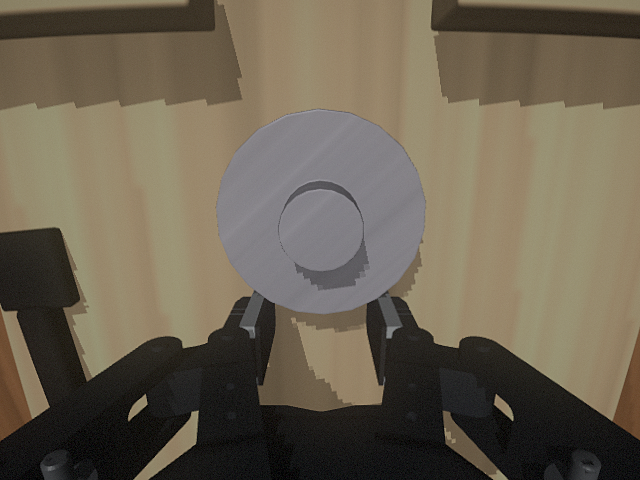

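The wrist picture shows the weight seated evenly between both fingers at (321,212). The gap edges are at columns 214 and 432, so it is nearly centred; the other cameras put it about 0.8 mm to the -x side. I'll add a small correction and push straight.

```bash
python3 -m crank '[{"dp":[0.006,0.0006,0],"delta_rot":[0,0,0],"fingers":-0.1},{"dp":[0.007,0.0006,0],"delta_rot":[0,0,0],"fingers":-0.1},{"dp":[0.007,0.0006,0],"delta_rot":[0,0,0],"fingers":-0.1},{"dp":[0.007,0,0],"delta_rot":[0,0,0],"fingers":-0.1},{"dp":[0.007,0,0],"delta_rot":[0,0,0],"fingers":-0.1},{"dp":[0.007,0,0],"delta_rot":[0,0,0],"fingers":-0.1},{"dp":[0.007,0,0],"delta_rot":[0,0,0],"fingers":-0.1},{"dp":[0.007,0,0],"delta_rot":[0,0,0],"fingers":-0.1},{"dp":[0.007,0,0],"delta_rot":[0,0,0],"fingers":-0.1},{"dp":[0.007,0,0],"delta_rot":[0,0,0],"fingers":-0.1}]'; python3 st.py;python3 wk.py 4
```

```text
t: 7.53
tcp_pos: [0.5575, 0.0109, 0.0968]
tool_rot: [0.759, 0.651, -0.0, -0.0]
force: [0.2, -1.5, -1.1]
finger_gap: 0.451
gripper_force: 0.8
t 7.5333 tier [  1.1 -39.3] z 0.0968 toolx in tier -0.06 tilt [-4.e-04  2.e-04 -1.e+00] F tier [ 0.4 -1.5 -1.1] gap 0.45138925855134526
wrist knob 6427 mean [ 1.3 -0.8] circ [  1.1 -19.2] 35.0
wrist disc 28022 mean [1.1 5.3] circ [-0.6 -5.1] 43.9
wrist gap -37.9 39.1
scene knob 135 mean [3.4 3. ] circ [2.9 2.7] 14.4
scene disc 741 mean [8.6 3.6] circ [ 4.6 -0.5] 38.8
scene gap -34.9 39.4
```

```bash
python3 -m crank '[{"dp":[0.006,-0.0006,0],"delta_rot":[0,0,0],"fingers":-0.1},{"dp":[0.007,0,0],"delta_rot":[0,0,0],"fingers":-0.1},{"dp":[0.007,0,0],"delta_rot":[0,0,0],"fingers":-0.1},{"dp":[0.007,0,0],"delta_rot":[0,0,0],"fingers":-0.1},{"dp":[0.007,0,0],"delta_rot":[0,0,0],"fingers":-0.1},{"dp":[0.007,0,0],"delta_rot":[0,0,0],"fingers":-0.1},{"dp":[0.007,0,0],"delta_rot":[0,0,0],"fingers":-0.1},{"dp":[0.007,0,0],"delta_rot":[0,0,0],"fingers":-0.1},{"dp":[0.007,0,0],"delta_rot":[0,0,0],"fingers":-0.1},{"dp":[0.007,0,0],"delta_rot":[0,0,0],"fingers":-0.1}]'; python3 st.py;python3 wk.py 5
```

```text
t: 8.52
tcp_pos: [0.5626, 0.0449, 0.097]
tool_rot: [0.759, 0.651, -0.0, 0.0]
force: [-1.0, -3.0, 1.2]
finger_gap: 0.453
gripper_force: 1.4
t 8.5167 tier [ 1. -5.] z 0.097 toolx in tier -0.05 tilt [ 0.e+00 -1.e-04 -1.e+00] F tier [-0.5 -3.1  1.2] gap 0.4527162254683482
wrist knob 6361 mean [ 1.3 33.7] circ [ 0.9 15.1] 35.0
wrist disc 27946 mean [ 1.  39.5] circ [-1.8 28.9] 44.6
wrist gap -30.1 30.0
top gap -41.3 66.3
scene knob 142 mean [ 3.5 37.4] circ [ 3.  38.6] 14.0
scene disc 716 mean [ 8.  38.1] circ [ 4.7 30.9] 40.6
scene gap -31.5 30.8
```

View pics/wrist5.png

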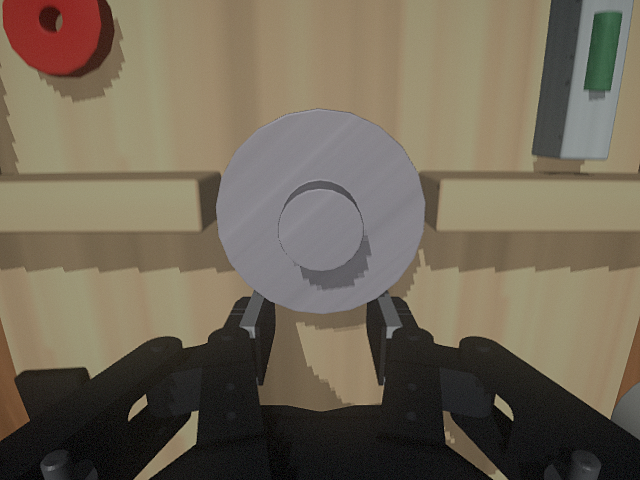

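The wrist picture shows the weight halfway through the gap at (321,212), between the rail ends at columns 218 and 425. The adapter at (58,30) and the level at (585,80) are well clear. I carry on straight.

```bash
python3 -m crank '[{"dp":[0.006,-0.0006,0],"delta_rot":[0,0,0],"fingers":-0.1},{"dp":[0.007,-0.0006,0],"delta_rot":[0,0,0],"fingers":-0.1},{"dp":[0.007,0,0],"delta_rot":[0,0,0],"fingers":-0.1},{"dp":[0.007,0,0],"delta_rot":[0,0,0],"fingers":-0.1},{"dp":[0.007,0,0],"delta_rot":[0,0,0],"fingers":-0.1},{"dp":[0.007,0,0],"delta_rot":[0,0,0],"fingers":-0.1},{"dp":[0.007,0,0],"delta_rot":[0,0,0],"fingers":-0.1},{"dp":[0.007,0,0],"delta_rot":[0,0,0],"fingers":-0.1},{"dp":[0.007,0,0],"delta_rot":[0,0,0],"fingers":-0.1},{"dp":[0.007,0,0],"delta_rot":[0,0,0],"fingers":-0.1},{"dp":[0.007,0,0],"delta_rot":[0,0,0],"fingers":-0.1},{"dp":[0.007,0,0],"delta_rot":[0,0,0],"fingers":-0.1}]'; python3 st.py
python3 -m crank '[{"dp":[0.007,0,0],"delta_rot":[0,0,0],"fingers":-0.1},{"dp":[0.007,0,0],"delta_rot":[0,0,0],"fingers":-0.1},{"dp":[0.007,0,0],"delta_rot":[0,0,0],"fingers":-0.1},{"dp":[0.007,0,0],"delta_rot":[0,0,0],"fingers":-0.1},{"dp":[0.006,0,0],"delta_rot":[0,0,0],"fingers":-0.1},{"dp":[0.006,0,0],"delta_rot":[0,0,0],"fingers":-0.1},{"dp":[0.005,0,0],"delta_rot":[0,0,0],"fingers":-0.1},{"dp":[0.004,0,0],"delta_rot":[0,0,0],"fingers":-0.1}]'; python3 st.py;python3 wk.py 6
```

```text
t: 9.67
tcp_pos: [0.5682, 0.086, 0.0969]
tool_rot: [0.759, 0.651, -0.0, -0.0]
force: [-0.7, -3.0, -0.0]
finger_gap: 0.451
gripper_force: 1.2
t 9.6667 tier [ 0.4 36.5] z 0.0969 toolx in tier -0.06 tilt [-1.e-04 -0.e+00 -1.e+00] F tier [-0.3 -3.1 -0. ] gap 0.45117271299501716
t: 10.33
tcp_pos: [0.5719, 0.1102, 0.0969]
tool_rot: [0.759, 0.651, -0.0, -0.0]
force: [-0.1, -2.4, -0.2]
finger_gap: 0.453
gripper_force: 1.1
t 10.3333 tier [ 0.5 60.9] z 0.0969 toolx in tier -0.05 tilt [-1.e-04  0.e+00 -1.e+00] F tier [ 0.3 -2.4 -0.2] gap 0.4526136019283686
wrist knob 6419 mean [ 0.6 99.3] circ [ 0.2 81.2] 34.8
wrist disc 27980 mean [  0.4 105.5] circ [ 3.  94.9] 44.3
wrist gap -81.5 82.0
scene knob 141 mean [  2.8 102.9] circ [  3.2 101.8] 14.7
scene disc 692 mean [  8.7 105.3] circ [ 5.8 93.3] 45.0
scene gap -36.7 39.0
```

About 10.5 mm remains. I'll push slowly until the force shows contact with the back rail.

```bash
python3 -m crank '[{"dp":[0.004,0,0],"delta_rot":[0,0,0],"fingers":-0.1},{"dp":[0.004,0,0],"delta_rot":[0,0,0],"fingers":-0.1},{"dp":[0.004,0,0],"delta_rot":[0,0,0],"fingers":-0.1},{"dp":[0.003,0,0],"delta_rot":[0,0,0],"fingers":-0.1},{"dp":[0.002,0,0],"delta_rot":[0,0,0],"fingers":-0.1},{"dp":[0.002,0,0],"delta_rot":[0,0,0],"fingers":-0.1}]'; python3 st.py
python3 -m crank '[{"dp":[0.0015,0,0],"delta_rot":[0,0,0],"fingers":-0.1},{"dp":[0.001,0,0],"delta_rot":[0,0,0],"fingers":-0.1}]'; python3 st.py
```

```text
t: 10.98
tcp_pos: [0.5734, 0.1194, 0.0969]
tool_rot: [0.759, 0.651, -0.0, -0.0]
force: [-0.7, -2.6, 0.4]
finger_gap: 0.45
gripper_force: 1.1
t 10.9833 tier [ 0.5 70.2] z 0.0969 toolx in tier -0.06 tilt [-1.e-04 -1.e-04 -1.e+00] F tier [-0.3 -2.6  0.4] gap 0.4504322275685177
t: 11.15
tcp_pos: [0.5735, 0.1206, 0.0969]
tool_rot: [0.759, 0.651, -0.0, -0.0]
force: [-1.1, -1.7, -0.5]
finger_gap: 0.453
gripper_force: 1.1
t 11.15 tier [ 0.5 71.5] z 0.0969 toolx in tier -0.06 tilt [-0. -0. -1.] F tier [-0.9 -1.9 -0.5] gap 0.45262327304695765
```

```bash
for i in 1 2 3; do python3 -m crank '[{"dp":[0.0012,0,0],"delta_rot":[0,0,0],"fingers":-0.1},{"dp":[0,0,0],"delta_rot":[0,0,0],"fingers":-0.1}]' >/dev/null; python3 st.py; done
```

```text
t 11.3167 tier [ 0.5 72.1] z 0.0969 toolx in tier -0.05 tilt [-0.e+00  1.e-04 -1.e+00] F tier [-0.2 -0.9 -1. ] gap 0.44734859235262225
t 11.4833 tier [ 0.5 72.5] z 0.0969 toolx in tier -0.05 tilt [-1.e-04 -2.e-04 -1.e+00] F tier [ 0.5 -3.   0.7] gap 0.4500789216493861
t 11.65 tier [ 0.5 72.7] z 0.0969 toolx in tier -0.03 tilt [-4.e-04 -9.e-04 -1.e+00] F tier [ 0.9 -5.3  0.3] gap 0.44969731819651326
```

```bash
for i in 1 2; do python3 -m crank '[{"dp":[0.001,0,0],"delta_rot":[0,0,0],"fingers":-0.1},{"dp":[0,0,0],"delta_rot":[0,0,0],"fingers":-0.1}]' >/dev/null; python3 st.py; done; python3 -c "
from h import *
snap('wrist','w7')"
```

```text
t 11.8167 tier [ 0.5 72.8] z 0.0969 toolx in tier -0.02 tilt [-6.0e-04 -1.5e-03 -1.0e+00] F tier [ 0.3 -6.8  0. ] gap 0.44725991747782884
t 11.9833 tier [ 0.5 72.9] z 0.0969 toolx in tier -0.01 tilt [-9.0e-04 -2.1e-03 -1.0e+00] F tier [ 0.4 -8.1  0.4] gap 0.4500914364582024
```

View pics/w7.png

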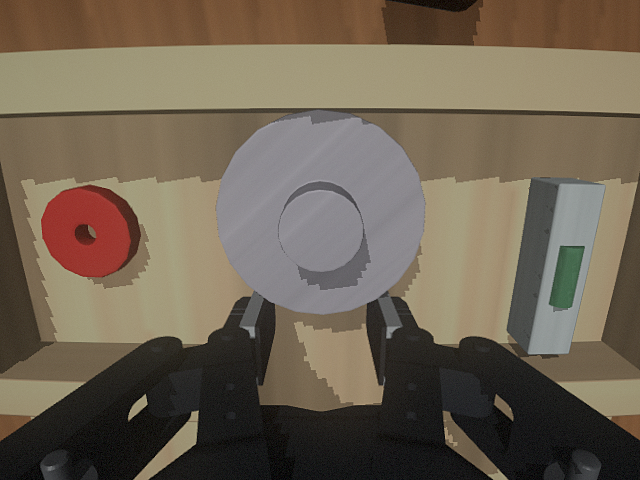

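The wrist picture shows the disc's front edge touching the back rail's inner face at (321,111). The force is rising with no further movement, and the adapter at (90,232) and level at (555,265) are untouched. I'll back off 8 mm, lift, move clear and check from above.

```bash
python3 -m crank '[{"dp":[-0.003,0,0],"delta_rot":[0,0,0],"fingers":-0.1},{"dp":[-0.006,0,0],"delta_rot":[0,0,0],"fingers":-0.1},{"dp":[-0.007,0,0],"delta_rot":[0,0,0],"fingers":-0.1},{"dp":[0,0,0],"delta_rot":[0,0,0],"fingers":-0.1},{"dp":[0,0,-0.03],"delta_rot":[0,0,0],"fingers":-0.1},{"dp":[0,0,-0.06],"delta_rot":[0,0,0],"fingers":-0.1},{"dp":[0,0,-0.06],"delta_rot":[0,0,0],"fingers":-0.1},{"dp":[0,0,-0.06],"delta_rot":[0,0,0],"fingers":-0.1},{"dp":[-0.07,0,-0.03],"delta_rot":[0,0,0],"fingers":-0.1},{"dp":[-0.07,0,0],"delta_rot":[0,0,0],"fingers":-0.1},{"dp":[-0.07,0,0],"delta_rot":[0,0,0],"fingers":-0.1},{"dp":[-0.07,0,0],"delta_rot":[0,0,0],"fingers":-0.1}]'
python3 -m crank '[{"dp":[-0.07,0,0],"delta_rot":[0,0,0],"fingers":-0.1},{"dp":[-0.07,0,0],"delta_rot":[0,0,0],"fingers":-0.1},{"dp":[-0.07,0,0],"delta_rot":[0,0,0],"fingers":-0.1},{"dp":[-0.07,0,0],"delta_rot":[0,0,0],"fingers":-0.1},{"dp":[0,0,0],"delta_rot":[0,0,0],"fingers":-0.1},{"dp":[0,0,0],"delta_rot":[0,0,0],"fingers":-0.1}]'; python3 st.py
python3 - <<'E'
from h import *
p,d,m=snap('top','end');w=pts(d,m);z=w[...,2];t=tt(w)
hsv=cv2.cvtColor(p,cv2.COLOR_RGB2HSV);nr=(abs(t[...,0])<45)&(t[...,1]>60)&(t[...,1]<152)&(hsv[...,1]<60)
for zz in(.044,.06):
    q=t[nr&(abs(z-zz)<.004)];print(len(q),q.mean(0),cv2.minEnclosingCircle(q.astype('float32')),np.median(z[nr&(abs(z-zz)<.004)]))
E
```

```text
t: 13.03
tcp_pos: [0.5515, -0.0237, 0.2177]
tool_rot: [0.758, 0.652, 0.001, 0.001]
force: [0.5, 0.3, -0.6]
finger_gap: 0.451
gripper_force: 0.0
t: 13.53
tcp_pos: [0.5303, -0.1632, 0.217]
tool_rot: [0.76, 0.65, 0.0, 0.0]
force: [-0.5, 0.8, 0.2]
finger_gap: 0.451
gripper_force: 0.0
t 13.5333 tier [   0.4 -215.6] z 0.217 toolx in tier -0.29 tilt [ 9.e-04  2.e-04 -1.e+00] F tier [-0.6  0.7  0.2] gap 0.4505049332721724
1139 [-3.70953877e-02  1.13486120e+02] ((0.8010703921318054, 114.03612518310547), 36.695186614990234) 0.04404965383680104
185 [ -0.2284769 113.6785323] ((0.06261087208986282, 113.8095703125), 13.07964038848877) 0.06002630657156738
```

View pics/end.png

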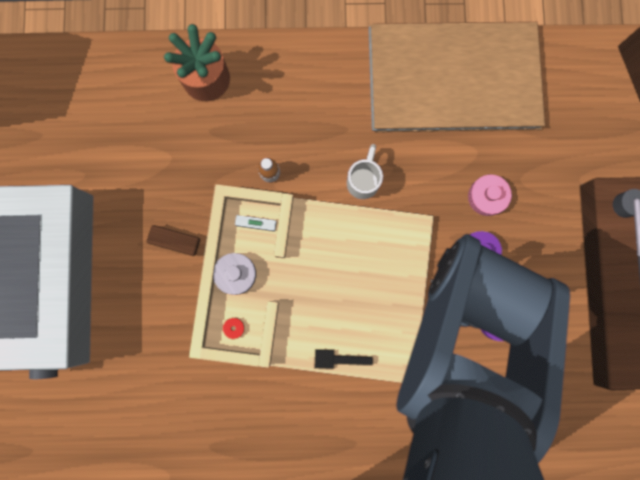

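The top picture shows the weight at (235,273), flat against the back rail and straight behind the gap. It measures (0, 114) mm in the tiers' frame. The level (256,223), adapter (233,328), scraper (343,359), cup and bottle haven't moved, and the arm is clear.

```bash
python3 -c "
from station import manip
print(manip.sign_off())"
```

```text
the job is handed in; nothing more can be done
None
```

The record weight is home against the back rail, straight behind the gap (measured at x 0, y 114 mm in the tiers' frame); nothing else was disturbed as far as the final top view shows, and the job was handed in at about 13.6 s.

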